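# Lock the roller's stop collar on the shaft flat

### The arm

A 7-joint arm with a two-finger parallel gripper is mounted at the origin on a cart in front of the work surface, level with it; the furniture and walls round the work are solid. World frame = base frame: x ahead of the robot, y to its left, z up, the work surface at z = 0. Lengths are in m, angles in rad, forces in N, time in s.
With the tool pointing down it reaches from about 0.425 to 0.875 m from the base axis. Payload 4.7 kg.
Tool frame: the origin (TCP) lies on the centre line of the jaws, within the pads' length; the fingertips stand 17 mm ahead of it and the grasp point (between the pads) lies 2 mm behind it (robot.finger_overhang is the distance from the TCP to the fingertips, in m); z points along the fingers, y is the direction in which the jaws open and shut (so a half turn about z gives the same grasp; the last joint's range is limited). The gripper opens to 85 mm and grips with 20 to 120 N. Pads are 22 mm wide; open, the fingers measure 114 mm over their backs; the gripper's body (76 mm by 85 mm) begins 54 mm behind the grasp point. The pads swing forward as they close: fully open they stand 13 mm farther back than shut.
Start: joints at [1.238, 0.321, -0.07, 1.45, 0.023, 1.371, -0.057], TCP at [0.221, -0.611, 0.248] pointing down, gripper open.
Joint ranges: [-2.86, 2.86], [-0.3, 2.09], [-1.38, 1.24], [0.06, 2.45], [-1.56, 4.7], [0.09, 2.05], [-2.69, 2.69]. Speed limits (rad/s): [2.57, 2.57, 3.14, 3.14, 3.14, 3.14, 3.14].

### API

Orientations are given as a unit quaternion [w, x, y, z].
In Python, from bench import robot, optics gives the robot as it stands.
- The arm moves only by the tool send_rows, never from a script. Its argument "plan" is a list of rows, each an object with "delta_rot": the turn, a rotation vector about the tool's x, y, z in rad, a list of three; "linear": the shift along the tool's x, y, z in m, a list of three; "claw": the finger opening in m, from 0 to 0.0854. A call has 1 to 20 rows; each row is the pose to reach, as a shift and turn from the pose commanded when the call began, along the tool's axes at that moment; what a row does not reach only later rows make up. A row lasts 1/8 s, in which the tool goes at most 62.5 mm and 10.7 degrees, less where a joint would pass 70% of its speed; a pose out of reach is approached as far as the arm can. A call with a gripper value outside its range is refused whole. The fingers move at their own pace and stop on an object; "force" is the grip in N (left out, the last holds). Time passes only in rows, so rows that repeat a pose let the fingers close. It gives the time, the measured TCP pose, the force and the opening at its end, in the units of the state.
- robot.state(): the state, without advancing time (a new reading comes with each control period).
- optics.capture(name): name is "scene" or "top" or "wrist"; returns a dict with "pixels" (400x640x3 uint8, red, green, blue), "z_map" (400x640 float32, m along the optical axis (not along the pixel's ray), 0 where there is no reading), "mtx" (3x3 intrinsics, pixels), "R" (3x3) and "t" (3): a world point X has camera coordinates R X + t; the wrist camera has in their place "T_tool_cam" (4x4, takes a point from camera to tool coordinates, whose origin is the TCP and whose axes are the flange's). Camera axes: x right, y down, z forward; pixel columns grow to the right and rows downward; lengths in m; the calibration is good to about 2 mm. A picture is of the moment at which its call begins: read the wrist's pose just before it.
- robot.close_job(): hands the job in, once; it reports no verdict.
The state is a dict: "time": time; "joint_positions": joint angles; "joint_vel": joint speeds; "joint_efforts": joint torques, N m; "tcp_pos": TCP position; "ee_rot": TCP orientation; "wrist_force": force on the tool from outside, world axes, zero at the start; "moment": the same for the moment, N m; "grip_width": finger opening in m.
Only numpy, scipy, OpenCV 4.12 (cv2) and the standard library are available. Lean on these libraries where they do the work, as an engineer would, in place of code of your own. Each camera call takes 0.05 s, during which the arm holds its last target. There are 200 camera calls.

### The job

The stop collar of the pastry roller stand has come loose. Push the collar along the shaft until it sits right up against the wooden roller, and turn it round the shaft until its wing screw points squarely out from the shaft's flat; only then tighten the wing screw clockwise as far as it goes, leaving the collar there. Do not disturb the flour shaker and the two custard cups.

Things in the scene. Friction and masses are not known exactly. Their poses are not given: they have to be found in the camera images.
- stand: Fixed aluminium stand. Origin on the worktop, straight below the shaft axis, under the middle of the collar when home. y axis parallel to the shaft, from its free end towards the roller and upright; z up. Shaft axis at z = 125 mm; 36 mm steel shaft, free end at y = -105 mm. Base plate 150 mm in x, 12 mm thick, y = -5 to 195 mm; upright at y = 146 to 180 mm.
- flat (a point): Point in the middle of the shaft's milled flat, 10 mm in front of the shaft's free end and 10 mm from the shaft axis; its z axis is the outward direction square to the flat, its y axis lies along the shaft like the stand's. The flat is 30 mm wide and runs the whole length of the shaft; it is seen on the bare end as a level face on the round bar.
- shaft (a joint): Lean of the flat's outward direction from straight up, rad; 0 = flat faces straight up, positive = leaning towards the stand's -x (the robot's side). The shaft with the roller is seized in the upright: it cannot be turned by the arm.
- collar (a point): Centre of the aluminium stop collar (68 mm outer diameter, 30 mm wide along the shaft, with a white washer 4 mm thick on its roller side), on the shaft axis. Its y axis lies along the shaft, its z axis is the direction in which the wing screw points.
- collar_slide (a joint): Distance of the collar (with washer) from the roller along the shaft, m; 0 = washer against the roller (end stop), up to 0.06 towards the free end. Slides stiffly, against about 5 N of friction (7 N at 40 mm/s); it is not locked by the screw, so let go of it gently.
- collar_turn (a joint): Lean of the wing screw from straight up round the shaft axis, rad; 0 = up, positive = leaning towards the stand's -x (the robot's side), limits -1.2 to 1.2. The collar faces the flat when this equals shaft. Friction about 0.2 N m holds it where it is left.
- wing (a point): Centre of the steel wing (a flat paddle 12 mm thick, 48 mm broad, 30 mm high) of the wing screw, 69 mm out from the shaft axis; the paddle spans 54 to 84 mm from the shaft axis, over a screw head 22 mm in diameter and a boss 25 mm in diameter on the collar. x axis: through the paddle's thickness; y axis: along its breadth; z axis: outward along the screw.
- screw (a joint): Turn of the wing screw, rad; grows as it is turned clockwise seen from outside (looking along the screw at the shaft); 0 = loose, paddle's breadth parallel to the shaft; 1.45 = end stop, fully tight. Friction about 0.05 N m; it stays where it is left.
- flour_shaker: Bystander: grey flour shaker, 69 mm in diameter, 106 mm high, standing loose on the worktop; origin at the centre of its underside.
- custard_near: Bystander: cream paper cup of custard, 59 mm in diameter, 45 mm high, loose behind the stand, to the right; origin at the centre of its underside.
- custard_far: Bystander: a like cup of custard, 59 mm in diameter, 46 mm high, loose behind the stand, to the left; origin at the centre of its underside.
- roller_face (a point): Centre of the end face of the fixed, grooved wooden roller (80 mm in diameter, 122 mm long) that the collar comes to rest against; on the shaft axis, 19 mm along the stand's y axis from the middle of the collar when home. Axes as the stand's.

How it is judged:
On the way, in this order (a step that is already met when the one before it is completed fails the run):
1. the collar sits against the roller and its wing screw faces the flat, the screw not yet tightened (value of joint collar_slide below 0.004 m and angle between the z axis of collar and the z axis of flat, either way round below 0.17 rad and value of joint screw below 0.7 rad), for 0.1 s.
2. the wing screw is tightened there (value of joint screw above 1.25 rad and value of joint collar_slide below 0.004 m and angle between the z axis of collar and the z axis of flat, either way round below 0.17 rad), for 0.1 s.
At the end, for the whole second after the job is handed in: The collar is within 4 mm of the roller, its wing screw points within 10 degrees (0.17 rad) of square to the flat, the screw is turned to at least 1.25 rad of its 1.45 rad, and the collar is at rest (all of step 2 and velocity of joint collar_turn between -0.05 and 0.05 rad/s); the robot touches nothing.
It fails at once if the screw is tightened (past 0.8 rad) while the collar is off the flat by more than 0.25 rad or more than 10 mm from the roller (value of joint screw above 0.8 rad and (angle between the z axis of collar and the z axis of flat, either way round above 0.25 rad or value of joint collar_slide above 0.01 m)).
It fails at once if the flour shaker or a custard cup is moved by more than 25 mm or tipped (distance of any of flour_shaker, custard_near, custard_far from where it was at the start of the episode above 0.025 m or angle between any of flour_shaker, custard_near, custard_far's own z axis and vertical above 0.4 rad).
It also fails if it takes over 45 s, if anything falls off the work surface, if the arm or the gripper's body presses on something with over 40 N, if the wrist force passes 120 N, or if a joint passes its speed limit or range.

## Working session

There is one attempt and no reset: what is moved stays moved. The work goes in short steps, Python scripts to look and compute and a tool call to move; the robot and the scene stay as the last step left them, time stands still between calls to the robot, and variables do not carry over. Pictures are saved under pics/ and viewed, about 8 in all and at most 12, crops included, and the job is handed in when it is done.

Besides the shell and the picture viewer there is one more tool, called after ">>>" by a JSON object that holds its "fn" and its "kwargs", one argument or row to a line. send_rows: Moves the arm, as the interface text tells. Its arguments: {"type":"object","properties":{"plan":{"type":"array"},"force":{"type":"number"}},"required":["plan"]}

```bash
mkdir -p pics; ls
python3 - <<'E'
from bench import robot, optics
import cv2,numpy as np
s=robot.state();print(s)
for n in("scene","top"):
    c=optics.capture(n);cv2.imwrite(f"pics/{n}0.png",c["pixels"][:,:,::-1]);np.savez(f"{n}0.npz",**c)
    print(n,c["mtx"],c["R"],c["t"], (c["z_map"]>0).mean())
E
```

```text
pics
{'time': 0.0, 'joint_positions': array([ 1.2381089 ,  0.32182918, -0.07011001,  1.45167782,  0.02257735,
        1.37080834, -0.05688117]), 'joint_vel': array([ 8.57458428e-05,  5.65732206e-04, -1.06995550e-03,  5.24007417e-04,
       -1.89084868e-03, -1.59912904e-03, -8.44693780e-04]), 'joint_efforts': array([ 2.99307271e-05, -4.93586290e+01, -3.82532347e-01, -3.14333117e+01,
        1.28646113e-02,  1.13805640e-02, -3.29996958e-06]), 'tcp_pos': array([ 0.22072379, -0.61083244,  0.24721824]), 'ee_rot': array([-9.46670198e-04,  9.84998529e-01,  1.72560025e-01, -2.00884126e-04]), 'wrist_force': array([ 0.14900327, -0.97823327, -0.25283653]), 'moment': array([ 0.00381834,  0.04034001, -0.00489656]), 'grip_width': 0.08500936233166556}
scene [[371.42718739   0.         319.77969884]
 [  0.         371.42718739 199.480408  ]
 [  0.           0.           1.        ]] [[-0.87158254 -0.49017133 -0.00871488]
 [-0.26160292  0.48004795 -0.83732782]
 [ 0.41461765 -0.72752047 -0.54663166]] [0.45204956 0.33178793 0.65774317] 0.99605859375
top [[441.08158956   0.         315.70308356]
 [  0.         441.08158956 198.59232302]
 [  0.           0.           1.        ]] [[ 0.02617966 -0.99965564 -0.00179527]
 [-0.98991618 -0.02567442 -0.13930824]
 [ 0.13921417  0.00542421 -0.99024744]] [-0.15671363  0.6112704   1.05137266] 0.99585546875
```

View pics/scene0.png

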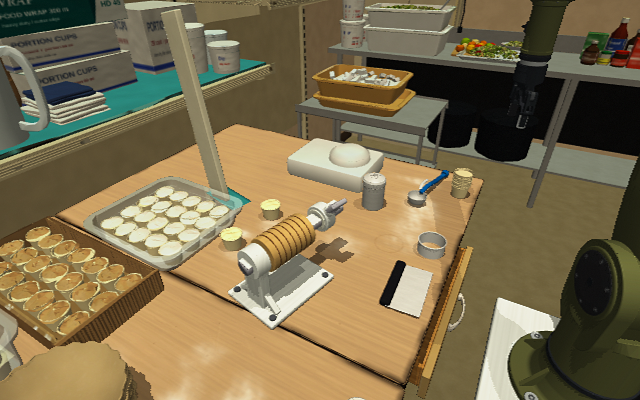

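View pics/top0.png

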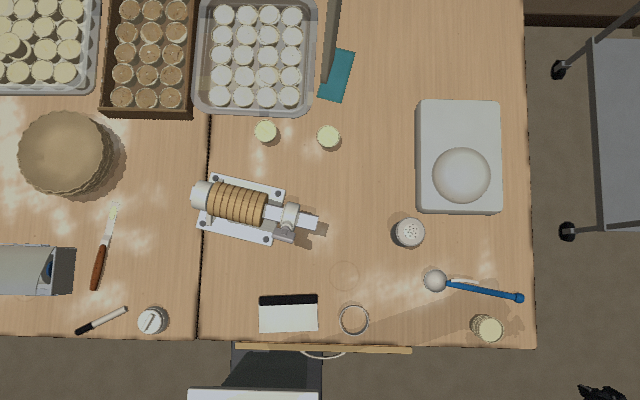

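```bash
cat > h.py <<'E'
import numpy as np,cv2
def cloud(c,R=None,t=None):
    z=c["z_map"];v,u=np.mgrid[:z.shape[0],:z.shape[1]]
    K=c["mtx"];P=np.stack([(u-K[0,2])/K[0,0]*z,(v-K[1,2])/K[1,1]*z,z],-1)
    R=c["R"] if R is None else R;t=c["t"] if t is None else t
    P=(P-t)@R
    P[z==0]=np.nan
    return P
E
python3 - <<'E'
from h import *
t=np.load("top0.npz");s=np.load("scene0.npz")
Pt=cloud(t);Ps=cloud(s)
for (u,v) in [(265,130),(328,135),(409,232),(235,203),(288,215),(310,222),(210,195),(270,200)]:
    print((u,v),Pt[v,u].round(4),t["pixels"][v,u])
# roller brown mask
hsv=cv2.cvtColor(t["pixels"],cv2.COLOR_RGB2HSV)
m=(Pt[...,2]>0.13)&(Pt[...,2]<.2);m[:,:180]=0;m[:,335:]=0;m[:170]=0;m[255:]=0
q=Pt[m];print(len(q),q.min(0),q.max(0))
for (nm,c,P,box) in(("t",t,Pt,(180,160,340,260)),("s",s,Ps,(225,185,355,330))):
    x0,y0,x1,y1=box
    cv2.imwrite(f"pics/c{nm}.png",cv2.resize(c["pixels"][y0:y1,x0:x1,::-1],None,fx=4.5,fy=4.5,interpolation=cv2.INTER_CUBIC)[:600,:800])
# plate
m=(abs(Pt[...,2]-.012)<.004);m[:,:185]=0;m[:,300:]=0;m[:165]=0;m[255:]=0
q=Pt[m][:,:2];print(len(q),q.mean(0),Pt[m][:,2].mean());print(cv2.minAreaRect((q*1000).astype(np.float32)))
E
```

```text
(265, 130) [ 0.7888 -0.007   0.0382] [188 190 148]
(328, 135) [ 0.7783 -0.1676  0.0432] [190 194 164]
(409, 232) [ 0.5341 -0.3589  0.1043] [182 185 175]
(235, 203) [0.5833 0.0353 0.1668] [158 128  90]
(288, 215) [ 0.5606 -0.0814  0.1603] [188 193 199]
(310, 222) [ 0.5488 -0.1298  0.1327] [188 193 198]
(210, 195) [0.6    0.0918 0.1643] [189 162 117]
(270, 200) [ 0.6127 -0.0242  0.0127] [121 120 112]
3726 [ 0.49855536 -0.14745836  0.13006017] [0.63918012 0.14664761 0.19386605]
1859 [0.57583107 0.04164245] 0.012455189779123802
((590.2011108398438, 50.82818603515625), (199.43386840820312, 149.3865203857422), 77.62274932861328)
```

```bash
cat >> h.py <<'E'
a=np.deg2rad(77.62);Y=np.array([np.cos(a),np.sin(a),0]);Z=np.array([0,0,1.]);X=np.cross(Y,Z)
O=np.array([.5902,.0508,0])-.095*Y
Rs=np.stack([X,Y,Z])  # world->stand: Rs@(p-O)
def st(P): return (P-O)@Rs.T
E
python3 - <<'E'
from h import *
print(X,Y,O)
for n in("top","scene"):
    c=np.load(n+"0.npz");Q=st(cloud(c)).reshape(-1,3)
    def sel(y0,y1,zmin=.06): return Q[(abs(Q[:,0])<.1)&(Q[:,1]>y0)&(Q[:,1]<y1)&(Q[:,2]>zmin)&(Q[:,2]<.25)]
    e=Q[(abs(Q[:,0])<.03)&(Q[:,1]>-.13)&(Q[:,1]<.2)&(Q[:,2]>.1)&(Q[:,2]<.25)]
    r=np.hypot(e[:,0],e[:,2]-.125)
    print(n,"profile")
    for y in np.arange(-.115,.07,.005):
        k=(abs(e[:,1]-y)<.0025)
        if k.any(): print("%.3f n%d r %.4f..%.4f z %.4f"%(y,k.sum(),r[k].min(),r[k].max(),e[k,2].max()))
    b=sel(-.103,-.072,.1); b=b[np.hypot(b[:,0],b[:,2]-.125)<.025]
    print("bare",len(b)); 
    th=np.arctan2(-b[:,0],b[:,2]-.125);r=np.hypot(b[:,0],b[:,2]-.125)
    for t in np.arange(-1.8,1.8,.15):
        k=abs(th-t)<.075
        if k.sum()>3: print("  th %.2f n%d r %.4f"%(t,k.sum(),np.median(r[k])))
    w=sel(-.075,.0); rr=np.hypot(w[:,0],w[:,2]-.125);w=w[(rr>.055)&(rr<.09)]
    print("wing",len(w),w.mean(0) if len(w) else 0, np.arctan2(-w[:,0],w[:,2]-.125).mean() if len(w) else 0, w.min(0),w.max(0))
    rl=sel(.03,.13);rr=np.hypot(rl[:,0],rl[:,2]-.125);k=(rr<.048)&(rl[:,2]>.11);rl=rl[k];
    A=np.c_[2*rl[:,[0,2]],np.ones(len(rl))];print("rollerfit",np.linalg.lstsq(A,(rl[:,[0,2]]**2).sum(1),rcond=None)[0])
E
```

```text
[ 0.97674718 -0.21439439  0.        ] [0.21439439 0.97674718 0.        ] [ 0.56983253 -0.04199098  0.        ]
top profile
-0.105 n17 r 0.0079..0.0194 z 0.1400
-0.100 n35 r 0.0100..0.0201 z 0.1409
-0.095 n37 r 0.0094..0.0201 z 0.1407
-0.090 n35 r 0.0079..0.0189 z 0.1401
-0.085 n34 r 0.0082..0.0201 z 0.1402
-0.080 n34 r 0.0087..0.0202 z 0.1397
-0.075 n34 r 0.0084..0.0190 z 0.1392
-0.070 n35 r 0.0090..0.0196 z 0.1404
-0.065 n34 r 0.0080..0.0211 z 0.1421
-0.060 n49 r 0.0085..0.0312 z 0.1525
-0.055 n73 r 0.0102..0.0456 z 0.1637
-0.050 n62 r 0.0311..0.0579 z 0.1750
-0.045 n58 r 0.0314..0.0578 z 0.1746
-0.040 n58 r 0.0310..0.0582 z 0.1751
-0.035 n58 r 0.0298..0.0538 z 0.1697
-0.030 n51 r 0.0304..0.0441 z 0.1622
-0.025 n35 r 0.0238..0.0293 z 0.1534
-0.020 n32 r 0.0084..0.0203 z 0.1410
-0.015 n37 r 0.0082..0.0194 z 0.1423
-0.010 n35 r 0.0093..0.0197 z 0.1406
-0.005 n34 r 0.0092..0.0195 z 0.1401
0.000 n34 r 0.0085..0.0198 z 0.1411
0.005 n37 r 0.0090..0.0196 z 0.1407
0.010 n32 r 0.0089..0.0197 z 0.1409
0.015 n35 r 0.0080..0.0192 z 0.1401
0.020 n117 r 0.0094..0.0430 z 0.1680
0.025 n62 r 0.0362.
[... 1689 characters left out ...]
 0.1328
0.020 n17 r 0.0349..0.0404 z 0.1644
0.025 n40 r 0.0366..0.0412 z 0.1651
0.030 n38 r 0.0361..0.0406 z 0.1649
0.035 n39 r 0.0365..0.0412 z 0.1662
0.040 n37 r 0.0363..0.0408 z 0.1653
0.045 n42 r 0.0347..0.0412 z 0.1658
0.050 n43 r 0.0368..0.0414 z 0.1661
0.055 n40 r 0.0356..0.0407 z 0.1653
0.060 n40 r 0.0361..0.0411 z 0.1660
0.065 n45 r 0.0363..0.0415 z 0.1662
bare 58
  th -0.75 n12 r 0.0161
  th -0.60 n5 r 0.0140
  th 1.20 n4 r 0.0161
  th 1.35 n7 r 0.0161
  th 1.50 n9 r 0.0154
  th 1.65 n5 r 0.0162
wing 138 [-0.05014743 -0.03519161  0.1827227 ] 0.7157325482541529 [-0.05776227 -0.06529381  0.16018835] [-0.03466523 -0.01742278  0.19088187]
rollerfit [ 0.00167815  0.12520131 -0.01413717]
```

View pics/ct.png

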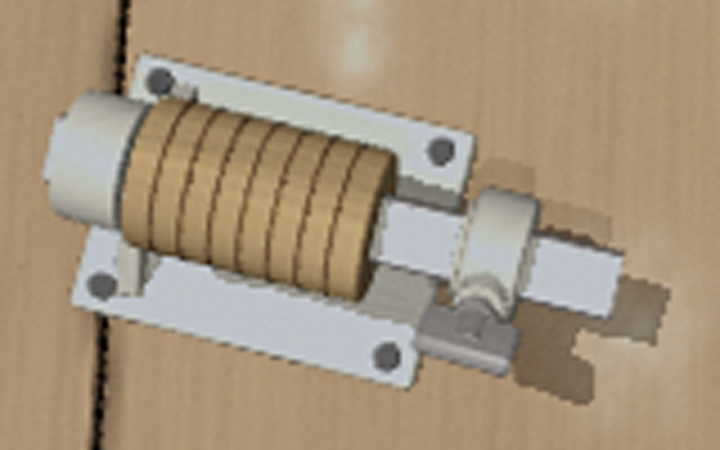

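View pics/cs.png

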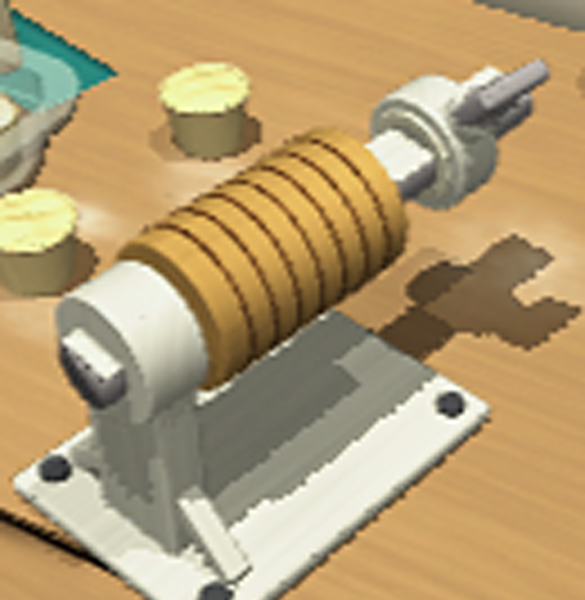

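Run:
```python
from h import *
for n,c0 in(("top",(0,.127)),("scene",(.0017,.1252))):
    c=np.load(n+"0.npz");Q=st(cloud(c)).reshape(-1,3)
    x=Q[:,0]-c0[0];z=Q[:,2]-c0[1];y=Q[:,1];r=np.hypot(x,z)
    for y0,y1 in((-.103,-.07),(-.022,.016)):
        k=(y>y0)&(y<y1)&(r<.022)&(z>0)
        for th in [0.2,]:
            for it in range(10):
                u=-x*np.sin(th)+z*np.cos(th); s=x*np.cos(th)+z*np.sin(th)
                kk=k&(abs(u-.010)<.003)&(abs(s)<.012)
                if kk.sum()<8:break
                p=np.polyfit(x[kk],z[kk],1);th=np.arctan(p[0])
        print(n,(y0,y1),kk.sum(),"lean",th, "dist",np.median(u[kk]) if kk.any() else 0,"std",u[kk].std())
    k=(y>-.075)&(y<0)&(r>.052)&(r<.09)&(z>.02)
    for th in np.arange(.5,1.1,.05):
        u=-x*np.sin(th)+z*np.cos(th); s=x*np.cos(th)+z*np.sin(th)
        print("%.2f u %.4f %.4f  s %.4f %.4f %.4f"%((th,*np.percentile(u[k],[2,98]),*np.percentile(s[k],[2,50,98]))))
    print(np.percentile(y[k],[2,50,98]))
```

```text
top (-0.103, -0.07) 138 lean 0.14523037898495453 dist 0.009382066268777575 std 0.0013908832124687016
top (-0.022, 0.016) 148 lean 0.16207415684779855 dist 0.009116317753344665 std 0.0014113775926185618
0.50 u 0.0533 0.0829  s -0.0235 -0.0122 -0.0032
0.55 u 0.0536 0.0838  s -0.0196 -0.0086 -0.0005
0.60 u 0.0537 0.0844  s -0.0156 -0.0048 0.0022
0.65 u 0.0537 0.0848  s -0.0116 -0.0012 0.0049
0.70 u 0.0536 0.0850  s -0.0075 0.0023 0.0076
0.75 u 0.0533 0.0849  s -0.0034 0.0058 0.0108
0.80 u 0.0529 0.0847  s 0.0007 0.0093 0.0136
0.85 u 0.0523 0.0842  s 0.0048 0.0127 0.0166
0.90 u 0.0516 0.0835  s 0.0089 0.0162 0.0202
0.95 u 0.0507 0.0827  s 0.0129 0.0198 0.0239
1.00 u 0.0497 0.0816  s 0.0169 0.0233 0.0277
1.05 u 0.0485 0.0802  s 0.0208 0.0264 0.0313
1.10 u 0.0472 0.0788  s 0.0239 0.0296 0.0350
[-0.06518316 -0.04333401 -0.02074852]
scene (-0.103, -0.07) 13 lean 0.14879957746281747 dist 0.010026490644269513 std 0.0008091356972953353
scene (-0.022, 0.016) 64 lean 0.14263352912557858 dist 0.009644590504556688 std 0.0009626862439087286
0.50 u 0.0514 0.0827  s -0.0241 -0.0184 -0.0038
0.55 u 0.0522 0.0833  s -0.0204 -0.0145 -0.0010
0.60 u 0.0529 0.0839  s -0.0166 -0.0108 0.0017
0.65 u 0.0531 0.0842  s -0.0134 -0.0067 0.0044
0.70 u 0.0528 0.0845  s -0.0104 -0.0027 0.0072
0.75 u 0.0527 0.0846  s -0.0077 0.0011 0.0098
0.80 u 0.0523 0.0844  s -0.0049 0.0053 0.0126
0.85 u 0.0525 0.0840  s -0.0021 0.0092 0.0158
0.90 u 0.0517 0.0834  s 0.0007 0.0131 0.0197
0.95 u 0.0508 0.0827  s 0.0034 0.0169 0.0233
1.00 u 0.0497 0.0819  s 0.0062 0.0208 0.0273
1.05 u 0.0486 0.0809  s 0.0090 0.0247 0.0311
1.10 u 0.0473 0.0795  s 0.0117 0.0280 0.0349
[-0.06320236 -0.03619644 -0.017685  ]
```

```bash
cat >> h.py <<'E'
from scipy.spatial.transform import Rotation as Ro
def pose(th,r,y,phi=0,ax=(0,0.125)):
    """TCP at radius r along lean th, stand y, turned phi clockwise about screw"""
    w=-np.sin(th)*X+np.cos(th)*Z; t=np.cos(th)*X+np.sin(th)*Z
    R=np.stack([np.cross(t,-w),t,-w],1)
    return O+ax[0]*X+ax[1]*Z+y*Y+r*w, R@Ro.from_euler('z',phi).as_matrix()
def rot(s): q=s["ee_rot"];return Ro.from_quat(np.r_[q[1:],q[0]]).as_matrix()
def delta(p,R,p0,R0):
    return (R0.T@(p-p0)).round(4).tolist(),Ro.from_matrix(R0.T@R).as_rotvec().round(3).tolist()
E
python3 - <<'E'
from h import *
from bench import robot
print([d for d in dir(robot) if d[0]!='_'])
s=robot.state();p,R=pose(.68,.155,-.043);print(p,R)
print(delta(p,R,s["tcp_pos"],rot(s)))
pm=np.array([.42,-.38,.33]);print(delta(pm,R,s["tcp_pos"],rot(s)))
E
```

```text
['PlanningError', 'close_job', 'finger_overhang', 'state']
[ 0.46541694 -0.06309561  0.24552377] [[ 2.14394391e-01  7.59491957e-01  6.14171810e-01]
 [ 9.76747176e-01 -1.66707230e-01 -1.34809698e-01]
 [ 2.77555756e-17  6.28793024e-01 -7.77572719e-01]]
([0.4163, -0.432, 0.0025], [-0.622, 0.341, -0.968])
([0.2659, -0.1495, -0.0824], [-0.622, 0.341, -0.968])
```

>>> {"fn": "send_rows", "kwargs": {
  "plan": [
    {"linear": [0.27, -0.15, -0.08], "delta_rot": [-0.31, 0.17, -0.48], "claw": 0.085},
    {"linear": [0.27, -0.15, -0.08], "delta_rot": [-0.31, 0.17, -0.48], "claw": 0.085},
    {"linear": [0.27, -0.15, -0.08], "delta_rot": [-0.31, 0.17, -0.48], "claw": 0.085},
    {"linear": [0.27, -0.15, -0.08], "delta_rot": [-0.31, 0.17, -0.48], "claw": 0.085},
    {"linear": [0.27, -0.15, -0.08], "delta_rot": [-0.31, 0.17, -0.48], "claw": 0.085},
    {"linear": [0.416, -0.432, 0.003], "delta_rot": [-0.622, 0.341, -0.968], "claw": 0.085},
    {"linear": [0.416, -0.432, 0.003], "delta_rot": [-0.622, 0.341, -0.968], "claw": 0.085},
    {"linear": [0.416, -0.432, 0.003], "delta_rot": [-0.622, 0.341, -0.968], "claw": 0.085},
    {"linear": [0.416, -0.432, 0.003], "delta_rot": [-0.622, 0.341, -0.968], "claw": 0.085},
    {"linear": [0.416, -0.432, 0.003], "delta_rot": [-0.622, 0.341, -0.968], "claw": 0.085},
    {"linear": [0.416, -0.432, 0.003], "delta_rot": [-0.622, 0.341, -0.968], "claw": 0.085},
    {"linear": [0.416, -0.432, 0.003], "delta_rot": [-0.622, 0.341, -0.968], "claw": 0.085},
    {"linear": [0.416, -0.432, 0.003], "delta_rot": [-0.622, 0.341, -0.968], "claw": 0.085},
    {"linear": [0.416, -0.432, 0.003], "delta_rot": [-0.622, 0.341, -0.968], "claw": 0.085}
  ]
}}

```text
time: 1.85
tcp_pos: [0.4965, -0.1424, 0.1813]
ee_rot: [0.229, 0.751, 0.588, 0.194]
wrist_force: [-0.2, -1.3, -0.2]
grip_width: 0.0849
```

Run:
```python
from h import *
from bench import robot,optics
s=robot.state();print(s["time"],s["joint_positions"].round(3),s["tcp_pos"],s["wrist_force"])
p,R=pose(.68,.155,-.043);print(delta(p,R,s["tcp_pos"],rot(s)))
c=optics.capture("wrist");np.savez("w1.npz",**c,p=s["tcp_pos"],Rt=rot(s));cv2.imwrite("pics/w1.png",c["pixels"][:,:,::-1]);print(c["T_tool_cam"])
```

```text
1.85 [ 0.156 -0.301  0.076  2.343  0.008  0.489 -0.013] [ 0.49652544 -0.14237222  0.18133148] [-0.22776475 -1.25400066 -0.21639593]
([0.0713, -0.0042, -0.0792], [-0.071, -0.006, -0.029])
[[-1.35731661e-03 -9.45638738e-01 -3.25216137e-01  8.32295008e-02]
 [ 9.99999078e-01 -1.29525367e-03 -4.07339310e-04  1.55579769e-04]
 [-3.60415641e-05 -3.25216390e-01  9.45639624e-01 -1.25202033e-01]
 [ 0.00000000e+00  0.00000000e+00  0.00000000e+00  1.00000000e+00]]
```

View pics/w1.png

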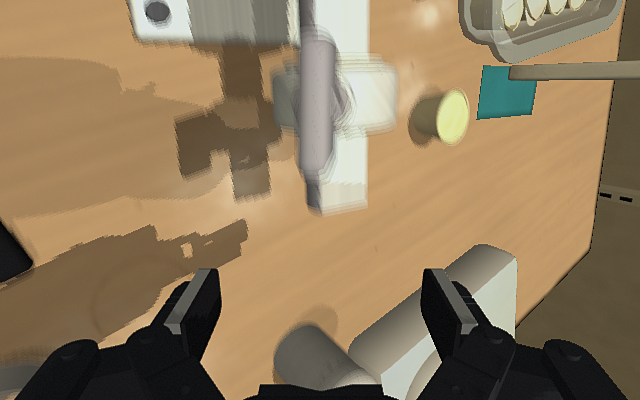

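Run:
```python
from h import *
c=np.load("w1.npz");T=c["T_tool_cam"];p=c["p"];Rt=c["Rt"]
# camera->world
Rc=Rt@T[:3,:3];tc=p+Rt@T[:3,3]
P=cloud(c,Rc.T,-Rc.T@tc);Q=st(P).reshape(-1,3)
z=-Rt[:,2]@Rs.T if 0 else Rs@-Rt[:,2];print("lean now",np.arctan2(-z[0],z[2]),z,"tcp stand",st(p), "x ax",Rs@Rt[:,0])
for ax in [(0,.125)]:
    x=Q[:,0]-ax[0];zz=Q[:,2]-ax[1];y=Q[:,1];r=np.hypot(x,zz)
    k=(y>-.08)&(y<-.005)&(r>.055)&(r<.095)&(zz>0)
    print(k.sum(),np.percentile(y[k],[1,50,99]))
    for th in np.arange(.55,.85,.05):
        u=-x*np.sin(th)+zz*np.cos(th); s=x*np.cos(th)+zz*np.sin(th);
        print(th.round(2),np.percentile(u[k],[2,50,98]).round(4),np.percentile(s[k],[2,50,98]).round(4))
    k=(r<.05)&(y<-.06)&(y>-.103)&(zz>0);print("bare",k.sum(),y[k].min() if k.any() else 0)
```

```text
lean now 0.6091981746565192 [-0.57219397 -0.00749938  0.82008403] tcp stand [-0.05008133 -0.11376372  0.18133148] x ax [0.01921665 0.99956104 0.02254859]
5672 [-0.06559045 -0.04133878 -0.02052362]
0.55 [0.0612 0.0806 0.0825] [-0.0185 -0.0119 -0.0028]
0.6 [0.0612 0.0811 0.083 ] [-0.0147 -0.0078  0.0004]
0.65 [0.0612 0.0815 0.0833] [-0.0107 -0.0037  0.0035]
0.7 [0.0609 0.0816 0.0834] [-0.0067  0.0004  0.0069]
0.75 [0.0606 0.0815 0.0833] [-0.0027  0.0045  0.0104]
0.8 [0.0601 0.0813 0.083 ] [0.0013 0.0086 0.0138]
bare 2931 -0.10299726330047948
```

>>> {"fn": "send_rows", "kwargs": {
  "plan": [
    {"linear": [0.015, 0, 0], "delta_rot": [0, 0, 0], "claw": 0.085},
    {"linear": [0.02, 0, 0], "delta_rot": [0, 0, 0], "claw": 0.085}
  ]
}}

```text
time: 2.15
tcp_pos: [0.5016, -0.1207, 0.1818]
ee_rot: [0.228, 0.75, 0.59, 0.194]
wrist_force: [0.1, -0.5, -0.7]
grip_width: 0.0847
```

```bash
cat > n.py <<'E'
from h import *
from bench import robot
import sys
s=robot.state();R0=rot(s)
z=Rs@-R0[:,2];print(round(s["time"],2),s["joint_positions"].round(3),"F",s["wrist_force"].round(1),"grip",s["grip_width"].round(4))
print("lean",np.arctan2(-z[0],z[2]),"wy",z[1],"tcp stand",st(s["tcp_pos"]).round(4))
def go(th,x,y,zz,phi=0):
    p,R=pose(th,0,y,phi,(x,zz));return delta(p,R,s["tcp_pos"],R0)
E
python3 - <<'E'
from n import *
print(go(.61,-.0477,-.043,.183))
E
```

```text
Traceback (most recent call last):
  File "n.py", line 5, in <module>
    z=Rs@-R0[:,2];print(round(s["time"],2),s["joint_positions"].round(3),"F",s["wrist_force"].round(1),"grip",s["grip_width"].round(4))
                                                                                                              ^^^^^^^^^^^^^^^^^^^^^
AttributeError: 'float' object has no attribute 'round'
```

Moved about 20 mm from the reached pose, so the commanded pose follows the reachable one.

```bash
sed -i 's/s\["grip_width"\].round(4)/s["grip_width"]/' n.py
python3 - <<'E'
from n import *
print(go(.61,-.0477,-.043,.183))
E
```

```text
2.15 [ 0.17  -0.299  0.006  2.342  0.029  0.491 -0.082] F [ 0.1 -0.5 -0.7] grip 0.08468637778210557
lean 0.6079897763911445 wy -0.010722943243255987 tcp stand [-0.0498 -0.0915  0.1818]
([0.0485, 0.0012, 0.0007], [-0.002, -0.011, -0.024])
```

>>> {"fn": "send_rows", "kwargs": {
  "plan": [
    {"linear": [0.012, 0, 0], "delta_rot": [0, 0, 0], "claw": 0.085},
    {"linear": [0.024, 0.001, 0.001], "delta_rot": [0, -0.005, -0.012], "claw": 0.085},
    {"linear": [0.036, 0.001, 0.001], "delta_rot": [0, -0.01, -0.024], "claw": 0.085},
    {"linear": [0.048, 0.001, 0.001], "delta_rot": [0, -0.01, -0.024], "claw": 0.085},
    {"linear": [0.048, 0.001, 0.001], "delta_rot": [0, -0.01, -0.024], "claw": 0.085},
    {"linear": [0.048, 0.001, 0.001], "delta_rot": [0, -0.01, -0.024], "claw": 0.05}
  ],
  "force": 40
}}

```text
time: 2.9
tcp_pos: [0.5137, -0.0768, 0.1828]
ee_rot: [0.233, 0.745, 0.596, 0.188]
wrist_force: [0.0, 0.2, -1.3]
grip_width: 0.0691
```

Run:
```python
from n import *
print(go(.61,-.0477,-.043,.183))
```

```text
2.9 [ 0.199 -0.285 -0.152  2.328  0.125  0.499 -0.272] F [ 0.   0.2 -1.3] grip 0.06913804635365281
lean 0.6082155430947749 wy 0.001594028596234222 tcp stand [-0.0474 -0.0461  0.1828]
([0.0031, -0.0001, -0.0004], [-0.002, 0.002, -0.004])
```

>>> {"fn": "send_rows", "kwargs": {
  "plan": [
    {"linear": [0.001, 0, 0], "delta_rot": [0, 0, 0], "claw": 0.03},
    {"linear": [0.001, 0, 0], "delta_rot": [0, 0, 0], "claw": 0.02},
    {"linear": [0.001, 0, 0], "delta_rot": [0, 0, 0], "claw": 0.005},
    {"linear": [0.001, 0, 0], "delta_rot": [0, 0, 0], "claw": 0.005},
    {"linear": [0.001, 0, 0], "delta_rot": [0, 0, 0], "claw": 0.005},
    {"linear": [0.001, 0, 0], "delta_rot": [0, 0, 0], "claw": 0.005},
    {"linear": [0.001, 0, 0], "delta_rot": [0, 0, 0], "claw": 0.005},
    {"linear": [0.001, 0, 0], "delta_rot": [0, 0, 0], "claw": 0.005}
  ],
  "force": 40
}}

```text
time: 3.9
tcp_pos: [0.5155, -0.0748, 0.1845]
ee_rot: [0.235, 0.744, 0.597, 0.189]
wrist_force: [4.3, -2.5, 6.3]
grip_width: 0.0118
```

Run:
```python
from n import *
from bench import optics
c=optics.capture("wrist");cv2.imwrite("pics/w2.png",c["pixels"][:,:,::-1])
```

```text
3.9 [ 0.197 -0.285 -0.156  2.326  0.127  0.497 -0.277] F [ 4.3 -2.5  6.3] grip 0.011822622724659212
lean 0.6122762414843108 wy 5.3361846771870314e-05 tcp stand [-0.046  -0.0437  0.1845]
```

View pics/w2.png

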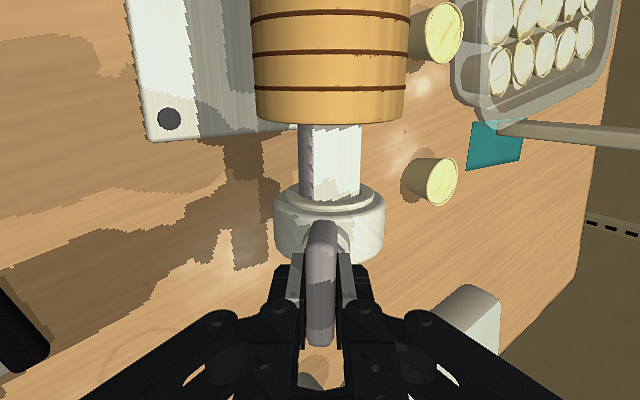

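Run:
```python
from n import *
for f in np.linspace(0,1,7)[1:]:
    th=.612+f*(.15-.612);pa=.658+f*(.15-.658)
    print(go(th,-.0752*np.sin(pa),-.0437,.125+.0752*np.cos(pa)))
print(go(.15,-.0752*np.sin(.15),-.0437+.043,.125+.0752*np.cos(.15)))
```

```text
3.95 [ 0.197 -0.285 -0.156  2.326  0.127  0.497 -0.277] F [ 3.8 -1.7  5.1] grip 0.011547399779656017
lean 0.6123219903215701 wy 5.146750778334359e-05 tcp stand [-0.046  -0.0437  0.1845]
([-0.0, 0.0064, 0.0], [0.077, -0.0, -0.003])
([0.0, 0.0127, 0.0005], [0.154, -0.0, -0.003])
([0.0, 0.019, 0.0016], [0.231, -0.0, -0.003])
([0.0, 0.0251, 0.0032], [0.308, -0.0, -0.003])
([0.0001, 0.0312, 0.0053], [0.385, -0.0, -0.003])
([0.0001, 0.037, 0.0079], [0.462, -0.001, -0.002])
([0.0431, 0.0369, 0.0078], [0.462, -0.001, -0.002])
```

>>> {"fn": "send_rows", "kwargs": {
  "plan": [
    {"linear": [0, 0.0064, 0], "delta_rot": [0.077, 0, 0], "claw": 0.005},
    {"linear": [0, 0.0127, 0.0005], "delta_rot": [0.154, 0, 0], "claw": 0.005},
    {"linear": [0, 0.019, 0.0016], "delta_rot": [0.231, 0, 0], "claw": 0.005},
    {"linear": [0, 0.0251, 0.0032], "delta_rot": [0.308, 0, 0], "claw": 0.005},
    {"linear": [0, 0.0312, 0.0053], "delta_rot": [0.385, 0, 0], "claw": 0.005},
    {"linear": [0, 0.037, 0.0079], "delta_rot": [0.462, 0, 0], "claw": 0.005},
    {"linear": [0, 0.037, 0.0079], "delta_rot": [0.462, 0, 0], "claw": 0.005},
    {"linear": [0, 0.037, 0.0079], "delta_rot": [0.462, 0, 0], "claw": 0.005}
  ],
  "force": 50
}}

```text
time: 4.95
tcp_pos: [0.5499, -0.0826, 0.1998]
ee_rot: [0.058, 0.778, 0.624, 0.047]
wrist_force: [1.5, -2.1, 11.0]
grip_width: 0.0111
```

```bash
cat > m.py <<'E'
from n import *
from bench import optics
def fits(n,c0):
    c=optics.capture(n);np.savez("last_"+n,**c)
    if n=="wrist":
        T=c["T_tool_cam"];Rc=R0@T[:3,:3];tc=s["tcp_pos"]+R0@T[:3,3];P=cloud(c,Rc.T,-Rc.T@tc)
    else: P=cloud(c)
    Q=st(P).reshape(-1,3);x=Q[:,0]-c0[0];z=Q[:,2]-c0[1];y=Q[:,1];r=np.hypot(x,z)
    # collar rim
    k=(r>.027)&(r<.036)&(y>-.08)&(y<.017)&(z>0)
    if k.any(): print(n,"collar rim n",k.sum(),"y",np.percentile(y[k],[2,50,98]).round(4))
    k=(r>.06)&(r<.09)&(y>-.08)&(y<.04)&(z>.03)
    if k.any(): print(n,"wing n",k.sum(),"lean",np.percentile(np.arctan2(-x[k],z[k]),[5,50,95]).round(3),"y",np.percentile(y[k],[2,50,98]).round(4))
    return c
E
python3 - <<'E'
from m import *
print(go(.15,-.0752*np.sin(.15),-.0437,.125+.0752*np.cos(.15)))
fits("top",(0,.127));fits("scene",(.0017,.125))
E
```

```text
4.95 [ 0.171  0.052 -0.084  1.873  0.026  1.068 -0.141] F [ 1.5 -2.1 11. ] grip 0.011098439558407197
lean 0.15007051361622792 wy -0.0004905337101492107 tcp stand [-0.0108 -0.0439  0.1998]
([0.0002, -0.0005, 0.0004], [0.0, -0.0, -0.002])
top collar rim n 22 y [-0.0576 -0.055  -0.0495]
scene collar rim n 240 y [-0.0551 -0.0343 -0.0259]
scene wing n 202 lean [0.015 0.239 0.41 ] y [-0.049  -0.0333 -0.0185]
```

>>> {"fn": "send_rows", "kwargs": {
  "plan": [
    {"linear": [0.003, 0, 0], "delta_rot": [0, 0, 0], "claw": 0.005},
    {"linear": [0.007, 0, 0], "delta_rot": [0, 0, 0], "claw": 0.005},
    {"linear": [0.011, 0, 0], "delta_rot": [0, 0, 0], "claw": 0.005},
    {"linear": [0.015, 0, 0], "delta_rot": [0, 0, 0], "claw": 0.005},
    {"linear": [0.019, 0, 0], "delta_rot": [0, 0, 0], "claw": 0.005},
    {"linear": [0.023, 0, 0], "delta_rot": [0, 0, 0], "claw": 0.005},
    {"linear": [0.027, 0, 0], "delta_rot": [0, 0, 0], "claw": 0.005},
    {"linear": [0.031, 0, 0], "delta_rot": [0, 0, 0], "claw": 0.005},
    {"linear": [0.035, 0, 0], "delta_rot": [0, 0, 0], "claw": 0.005},
    {"linear": [0.038, 0, 0], "delta_rot": [0, 0, 0], "claw": 0.005},
    {"linear": [0.04, 0, 0], "delta_rot": [0, 0, 0], "claw": 0.005},
    {"linear": [0.041, 0, 0], "delta_rot": [0, 0, 0], "claw": 0.005}
  ],
  "force": 50
}}

```text
time: 6.55
tcp_pos: [0.5581, -0.0447, 0.1998]
ee_rot: [0.059, 0.778, 0.624, 0.046]
wrist_force: [1.3, -5.5, 11.4]
grip_width: 0.0113
```

Run:
```python
from m import *
fits("top",(0,.127));fits("scene",(.0017,.125))
c=fits("wrist",(0,.125));cv2.imwrite("pics/w3.png",c["pixels"][:,:,::-1])
```

```text
6.55 [ 0.127  0.062 -0.119  1.862  0.046  1.072 -0.23 ] F [ 1.3 -5.5 11.4] grip 0.01128247401684581
lean 0.1501663464252639 wy 0.0024717355234376496 tcp stand [-0.0109 -0.0052  0.1998]
top collar rim n 54 y [-0.0195 -0.015  -0.0067]
scene collar rim n 224 y [-0.0178  0.0015  0.0113]
scene wing n 213 lean [0.015 0.235 0.407] y [-0.0098  0.0054  0.02  ]
wrist collar rim n 3971 y [-0.0171  0.0021  0.0114]
wrist wing n 5743 lean [-0.056  0.14   0.339] y [-0.0242  0.0034  0.019 ]
```

View pics/w3.png

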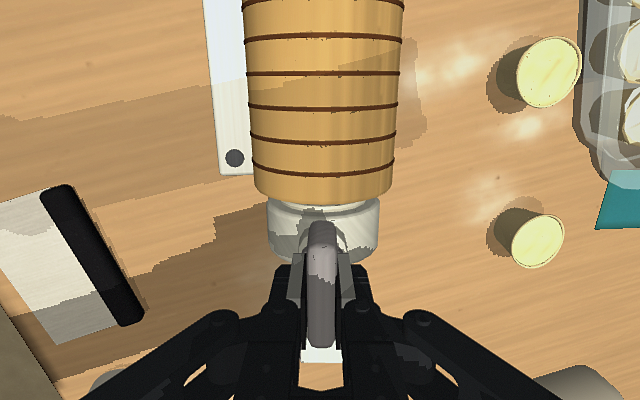

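>>> {"fn": "send_rows", "kwargs": {
  "plan": [
    {"linear": [0.002, 0, 0], "delta_rot": [0, 0, 0], "claw": 0.005},
    {"linear": [0.003, 0, 0], "delta_rot": [0, 0, 0], "claw": 0.005},
    {"linear": [0.004, 0, 0], "delta_rot": [0, 0, 0], "claw": 0.005},
    {"linear": [0.004, 0, 0], "delta_rot": [0, 0, 0], "claw": 0.005}
  ]
}}

```text
time: 7.2
tcp_pos: [0.559, -0.0407, 0.1998]
ee_rot: [0.059, 0.778, 0.624, 0.046]
wrist_force: [1.8, -6.0, 11.1]
grip_width: 0.011
```

Run:
```python
from m import *
fits("wrist",(0,.125))
```

```text
7.2 [ 0.122  0.064 -0.122  1.861  0.048  1.072 -0.238] F [ 1.8 -6.  11.1] grip 0.010995978862321598
lean 0.1501454642000747 wy 0.0021880970399465096 tcp stand [-0.0109 -0.001   0.1998]
wrist collar rim n 3709 y [-0.013   0.0053  0.0143]
wrist wing n 5723 lean [-0.055  0.14   0.339] y [-0.0202  0.0075  0.0232]
```

>>> {"fn": "send_rows", "kwargs": {
  "plan": [
    {"linear": [0.001, 0, 0], "delta_rot": [0, 0, 0], "claw": 0.005},
    {"linear": [0.002, 0, 0], "delta_rot": [0, 0, 0], "claw": 0.005},
    {"linear": [0.002, 0, 0], "delta_rot": [0, 0, 0], "claw": 0.005}
  ]
}}

```text
time: 7.62
tcp_pos: [0.5592, -0.0399, 0.1998]
ee_rot: [0.059, 0.778, 0.623, 0.046]
wrist_force: [-0.1, -6.1, 11.9]
grip_width: 0.0111
```

Run:
```python
from m import *
fits("wrist",(0,.125))
```

```text
7.62 [ 0.121  0.064 -0.123  1.86   0.05   1.073 -0.243] F [-0.1 -6.1 11.9] grip 0.011117574428269435
lean 0.14996523555180977 wy 0.0037082148684248716 tcp stand [-0.0109 -0.0002  0.1998]
wrist collar rim n 3635 y [-0.0124  0.0056  0.0149]
wrist wing n 5742 lean [-0.056  0.14   0.338] y [-0.0197  0.0083  0.0237]
```

>>> {"fn": "send_rows", "kwargs": {
  "plan": [
    {"linear": [0.001, 0, 0], "delta_rot": [0, 0, 0], "claw": 0.005},
    {"linear": [0.002, 0, 0], "delta_rot": [0, 0, 0], "claw": 0.005},
    {"linear": [0.002, 0, 0], "delta_rot": [0, 0, 0], "claw": 0.005},
    {"linear": [0.002, 0, 0], "delta_rot": [0, 0, 0], "claw": 0.005}
  ]
}}

```text
time: 8.18
tcp_pos: [0.5594, -0.0393, 0.1999]
ee_rot: [0.06, 0.779, 0.623, 0.045]
wrist_force: [-1.0, -9.4, 12.8]
grip_width: 0.0112
```

Run:
```python
from m import *
fits("wrist",(0,.125))
c=np.load("last_wrist.npz");cv2.imwrite("pics/w4.png",c["pixels"][120:340,200:460,::-1].repeat(3,0).repeat(3,1)[:600])
```

```text
8.18 [ 0.119  0.065 -0.124  1.859  0.052  1.073 -0.247] F [-1.  -9.4 12.8] grip 0.011152260295472316
lean 0.14991880225052187 wy 0.005457317827780942 tcp stand [-0.0108  0.0004  0.1999]
wrist collar rim n 3605 y [-0.0122  0.0057  0.0149]
wrist wing n 5740 lean [-0.057  0.139  0.338] y [-0.0197  0.0083  0.0238]
```

View pics/w4.png

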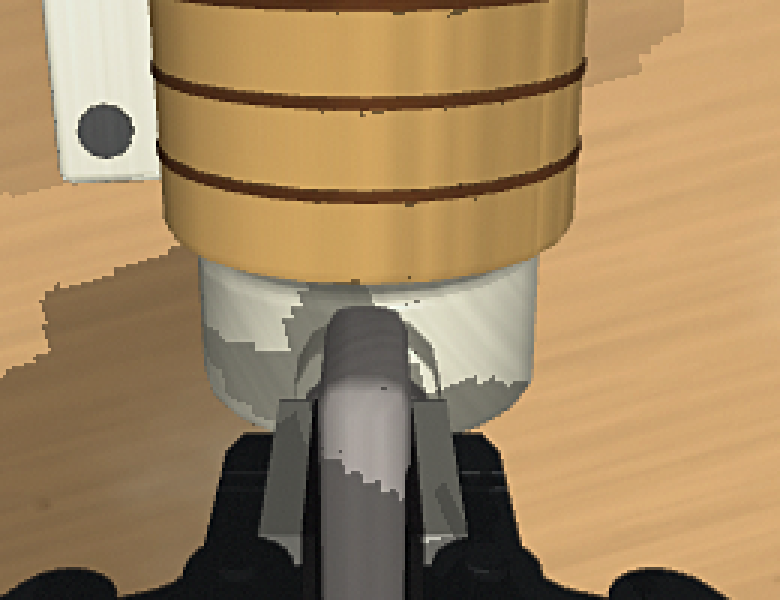

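>>> {"fn": "send_rows", "kwargs": {
  "plan": [
    {"linear": [-0.001, 0, 0], "delta_rot": [0, 0, 0], "claw": 0.005},
    {"linear": [-0.001, 0, 0], "delta_rot": [0, 0, 0.1], "claw": 0.005},
    {"linear": [-0.001, 0, 0], "delta_rot": [0, 0, 0.2], "claw": 0.005},
    {"linear": [-0.001, 0, 0], "delta_rot": [0, 0, 0.3], "claw": 0.005},
    {"linear": [-0.001, 0, 0], "delta_rot": [0, 0, 0.4], "claw": 0.005},
    {"linear": [-0.001, 0, 0], "delta_rot": [0, 0, 0.4], "claw": 0.005}
  ]
}}

```text
time: 8.98
tcp_pos: [0.5592, -0.0392, 0.1998]
ee_rot: [0.049, 0.887, 0.456, 0.056]
wrist_force: [-0.3, -8.2, 12.6]
grip_width: 0.0111
```

Run:
```python
from m import *
print(s["moment"])
fits("wrist",(0,.125));fits("scene",(.0017,.125))
```

```text
8.97 [ 0.107  0.064 -0.11   1.86   0.049  1.073 -0.645] F [-0.3 -8.2 12.6] grip 0.011062781466019836
lean 0.14958321491693033 wy 0.003980425072722959 tcp stand [-0.011   0.0005  0.1998]
[-1.88142622 -0.26957558 -0.28991301]
wrist collar rim n 3671 y [-0.0128  0.006   0.0149]
wrist wing n 5731 lean [-0.078  0.107  0.292] y [-0.0179  0.0083  0.0225]
scene collar rim n 189 y [-0.0128  0.0033  0.0144]
scene wing n 196 lean [0.029 0.239 0.404] y [-0.0164  0.0128  0.023 ]
```

>>> {"fn": "send_rows", "kwargs": {
  "plan": [
    {"linear": [0, 0, 0], "delta_rot": [0, 0, 0.12], "claw": 0.005},
    {"linear": [0, 0, 0], "delta_rot": [0, 0, 0.24], "claw": 0.005},
    {"linear": [0, 0, 0], "delta_rot": [0, 0, 0.36], "claw": 0.005},
    {"linear": [0, 0, 0], "delta_rot": [0, 0, 0.48], "claw": 0.005},
    {"linear": [0, 0, 0], "delta_rot": [0, 0, 0.6], "claw": 0.005},
    {"linear": [0, 0, 0], "delta_rot": [0, 0, 0.72], "claw": 0.005},
    {"linear": [0, 0, 0], "delta_rot": [0, 0, 0.84], "claw": 0.005},
    {"linear": [0, 0, 0], "delta_rot": [0, 0, 0.95], "claw": 0.005},
    {"linear": [0, 0, 0], "delta_rot": [0, 0, 1.04], "claw": 0.005},
    {"linear": [0, 0, 0], "delta_rot": [0, 0, 1.05], "claw": 0.005},
    {"linear": [0, 0, 0], "delta_rot": [0, 0, 1.05], "claw": 0.005}
  ]
}}

```text
time: 10.45
tcp_pos: [0.5593, -0.0382, 0.1998]
ee_rot: [0.014, 0.996, -0.049, 0.074]
wrist_force: [-1.0, -5.5, 12.8]
grip_width: 0.0113
```

Run:
```python
from m import *
print(s["moment"],"yaw of tool x vs stand y",np.arctan2(-(Rs@R0[:,0])[0],(Rs@R0[:,0])[1]))
c=fits("wrist",(0,.125));fits("scene",(.0017,.125));cv2.imwrite("pics/w5.png",c["pixels"][:,:,::-1])
```

```text
10.45 [ 0.072  0.063 -0.076  1.861  0.045  1.072 -1.691] F [-1.  -5.5 12.8] grip 0.01125895415713377
lean 0.14973095555605678 wy 0.002763317707017627 tcp stand [-0.0111  0.0015  0.1998]
[-1.49716184 -0.48667958 -0.03456198] yaw of tool x vs stand y -1.4521194769929804
wrist collar rim n 3624 y [-0.0145  0.0012  0.0161]
wrist wing n 5725 lean [-0.193  0.026  0.324] y [-0.0157  0.0014  0.0194]
scene collar rim n 190 y [-0.012   0.0038  0.0144]
scene wing n 204 lean [-0.083  0.305  0.502] y [-0.0091  0.0066  0.0215]
```

View pics/w5.png

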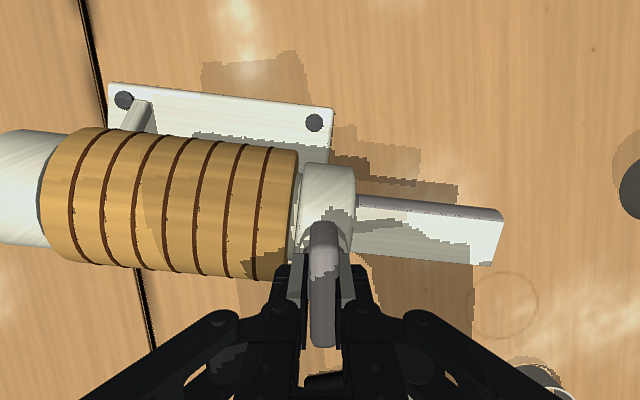

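>>> {"fn": "send_rows", "kwargs": {
  "plan": [
    {"linear": [0, 0, 0], "delta_rot": [0, 0, 0.03], "claw": 0.005},
    {"linear": [0, 0, 0], "delta_rot": [0, 0, 0.05], "claw": 0.005},
    {"linear": [0, 0, 0], "delta_rot": [0, 0, 0.05], "claw": 0.005},
    {"linear": [0, 0, 0], "delta_rot": [0, 0, 0.05], "claw": 0.02},
    {"linear": [0, 0, 0], "delta_rot": [0, 0, 0.05], "claw": 0.04},
    {"linear": [0, 0, 0], "delta_rot": [0, 0, 0.05], "claw": 0.05},
    {"linear": [0, 0, 0], "delta_rot": [0, 0, 0.05], "claw": 0.05},
    {"linear": [0, 0, 0], "delta_rot": [0, 0, 0.05], "claw": 0.05}
  ]
}}

```text
time: 11.55
tcp_pos: [0.5584, -0.0351, 0.1973]
ee_rot: [0.01, 0.995, -0.073, 0.072]
wrist_force: [-0.3, -0.1, 0.6]
grip_width: 0.0499
```

>>> {"fn": "send_rows", "kwargs": {
  "plan": [
    {"linear": [0, 0, -0.015], "delta_rot": [0, 0, 0], "claw": 0.05},
    {"linear": [0, 0, -0.04], "delta_rot": [0, 0, 0], "claw": 0.05},
    {"linear": [0, 0, -0.07], "delta_rot": [0, 0, 0], "claw": 0.05},
    {"linear": [0, 0, -0.1], "delta_rot": [0, 0, 0], "claw": 0.05},
    {"linear": [0, 0, -0.12], "delta_rot": [0, 0, 0], "claw": 0.05},
    {"linear": [0, 0, -0.12], "delta_rot": [0, 0, 0], "claw": 0.05},
    {"linear": [0, 0, -0.12], "delta_rot": [0, 0, 0], "claw": 0.05}
  ]
}}

```text
time: 12.42
tcp_pos: [0.5412, -0.0316, 0.3159]
ee_rot: [0.01, 0.995, -0.074, 0.072]
wrist_force: [0.0, -0.8, 0.0]
grip_width: 0.0502
```

Run:
```python
from m import *
c=optics.capture("wrist");T=c["T_tool_cam"];Rc=R0@T[:3,:3];tc=s["tcp_pos"]+R0@T[:3,3];P=cloud(c,Rc.T,-Rc.T@tc)
Q=st(P);Q2=Q.reshape(-1,3);x=Q2[:,0];z=Q2[:,2]-.125;y=Q2[:,1];r=np.hypot(x,z)
k=(r>.027)&(r<.036)&(abs(y)<.03)&(z>.01);print("rim y",np.percentile(y[k],[1,50,99]))
k=(z>.079-.012)&(z<.095)&(abs(x)<.05)&(abs(y)<.04);p=Q2[k]
rc=cv2.minAreaRect((p[:,:2]*1000).astype(np.float32));print("paddle",k.sum(),rc)
b=cv2.boxPoints(rc);e=p[:,0]
A=np.polyfit(p[:,0],p[:,2],1);print("top edge lean",np.arctan(A[0]),"centre lean",np.arctan2(-np.median(x[k]),np.median(z[k])))
m=np.polyfit(p[:,0],p[:,1],1);print("breadth dir angle from y (screw)",np.pi/2-np.arctan(m[0]), np.pi/2+np.arctan(m[0]))
k=(r<.02)&(y<-.03)&(y>-.1)&(z>.005)&(abs(x+.0015)<.010);print("flat lean",k.sum(),np.arctan(np.polyfit(x[k],z[k],1)[0]))
cv2.imwrite("pics/w6.png",c["pixels"][:,:,::-1]);fits("top",(0,.127));fits("scene",(.0017,.125))
t=np.load("last_top.npz");Pt=cloud(t)
for (u,v) in [(265,130),(328,135),(409,232)]: print(Pt[v,u].round(4))
```

```text
12.43 [ 0.068 -0.034 -0.077  1.726  0.03   1.308 -1.733] F [ 0.  -0.8  0. ] grip 0.050239379733017696
lean 0.1459399260017695 wy -0.0005525573467360632 tcp stand [-0.0302  0.004   0.3159]
rim y [-0.01472408  0.0034362   0.01878331]
paddle 1194 ((-8.844562530517578, -0.18525218963623047), (49.32730484008789, 16.2357234954834), 0.7660841941833496)
top edge lean 0.06535584275007443 centre lean 0.09137117357816324
breadth dir angle from y (screw) 1.458971572444497 1.6826210811452962
flat lean 1669 0.16807813160784268
top collar rim n 136 y [-0.0146 -0.0053  0.0142]
top wing n 64 lean [-0.127 -0.016  0.094] y [-0.0062  0.0001  0.0072]
scene collar rim n 193 y [-0.0127  0.0042  0.0145]
scene wing n 235 lean [-0.091  0.213  0.488] y [-0.0047  0.0046  0.0089]
[ 0.788  -0.0073  0.0407]
[ 0.778  -0.1676  0.0442]
[ 0.5339 -0.3584  0.1067]
```

View pics/w6.png

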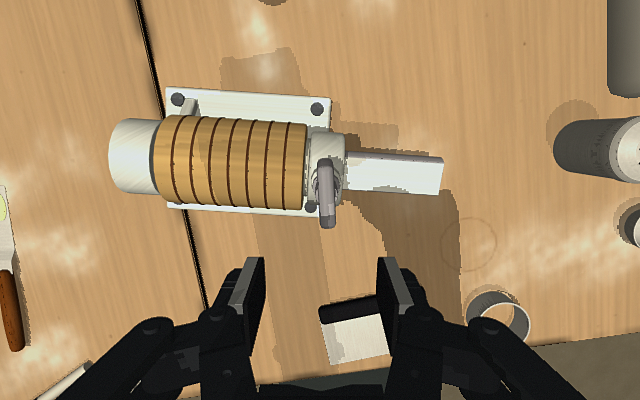

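Run:
```python
from m import *
for n in("wrist","top","scene"):
    c=optics.capture(n)
    if n=="wrist":
        T=c["T_tool_cam"];Rc=R0@T[:3,:3];tc=s["tcp_pos"]+R0@T[:3,3];P=cloud(c,Rc.T,-Rc.T@tc)
    else:P=cloud(c)
    q=st(P).reshape(-1,3);q=q[(abs(q[:,0])<.05)&(abs(q[:,1])<.012)&(q[:,2]>.175)&(q[:,2]<.225)]
    print(n,len(q),"x range",np.percentile(q[:,0],[1,99]).round(4))
    b=[];
    for x0 in np.arange(-.028,.012,.004):
        k=abs(q[:,0]-x0)<.002
        if k.sum()>2: b.append((x0,np.percentile(q[k,2],90)))
    b=np.array(b);print(b[:,1].round(4),"lean",np.arctan(np.polyfit(b[:,0],b[:,1],1)[0]))
```

```text
12.57 [ 0.068 -0.033 -0.077  1.726  0.03   1.308 -1.733] F [-0.8  0.1 -1. ] grip 0.04986691801448508
lean 0.14451492363096125 wy -0.0002630466537251473 tcp stand [-0.0303  0.0039  0.3151]
wrist 1351 x range [-0.0323  0.0157]
[0.2055 0.206  0.2067 0.2073 0.208  0.2087 0.209  0.2098 0.2106 0.2113] lean 0.15858204789554164
top 72 x range [-0.0081  0.0121]
[0.21   0.2118 0.2108 0.2126 0.2112] lean 0.0801341347321599
scene 272 x range [-0.0332  0.0112]
[0.2045 0.2055 0.2053 0.2069 0.2066 0.2071 0.2088 0.2098 0.2098 0.2105] lean 0.16908048316335333
```

```bash
python3 -c "
from bench import robot
print(robot.close_job())"
```

```text
the job is handed in; nothing more can be done
None
```

I gripped the wing and turned the collar from a lean of about 0.69 rad back to the flat. I then slid it about 43 mm until it met the roller, tightened the screw by about 1.45 rad, let go and backed off 120 mm. The job was handed in at about 12.7 s of the 45 s allowed. The hand-in reports no verdict, so the results below are my own measurements.

| Check | Measured | Required |
|---|---|---|
| Collar against the roller | rim at y = -14.7 mm (wrist, after release); home is -15 mm; it had stopped advancing while the push force rose | within 4 mm |
| Wing lean compared with the flat | wing 0.16 rad (wrist) and 0.17 rad (scene), flat 0.14 to 0.17 rad | within 0.17 rad |
| Screw turn | about 1.45 rad | at least 1.25 rad |
| Shaker and cups | moved less than 1 mm sideways | within 25 mm |
| Gripper after backing off | wrist force about 1 N, so nothing is being touched | no contact |

- **Readings that disagreed:** the top view gave a wing lean of 0.08 rad, but the gripper hid part of the paddle and it had only 72 points. A first rough wrist estimate gave 0.07 to 0.09 rad because of a poor height cut. Even the lowest of these (0.065 rad) is about 0.1 rad from the flat, inside the limit.
- **Failed move:** the first approach pose was out of reach (joint 2 at its limit). I brought the open jaws in sideways from the shaft's free end instead, without contact.

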